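# Bring the squat jar to the front of the locked spice carousel and hold it there

### The job

Unlock the child-locked spice carousel by pressing the three keys on its console fully down, one at a time: first the left one, then the right one, then the middle one; do not turn the carousel before that. Then grip the wooden bar handle on top and turn the carousel, all jars staying upright in their places, until the squat wide jar stands right behind the pointer post at the console, at the carousel's front. Finish while still gripping the handle and holding the carousel still there, with the lemon, beakers and lidded jar nearby left where they are.

Things in the scene. Friction and masses are not known exactly. Their poses are not given: they have to be found in the camera images.
- carousel_base: white plastic pedestal, fixed. Origin on the turning axis at worktop height, z up. Own -x is the carousel's front (up to 0.25 rad from straight towards the robot). An arm under the table carries the key console at the front: 134 mm along own y, 44 mm along own x, centred 148 mm from the axis, 66 to 96 mm above the worktop
- front_mark (a point): centre of the top of the pointer post, 118 mm above the worktop, at own (-118, 0) mm of the base
- key_left_top (a point): centre of the top face of the left one of the console's three round black keys as the robot sees them (22 mm diameter, 42 mm apart in a row along the base's own y, left is own +y, 150 mm in front of the axis; pressed straight down); moves with the key
- key_middle_top (a point): centre of the top face of the middle one of the console's three round black keys as the robot sees them (22 mm diameter, 42 mm apart in a row along the base's own y, left is own +y, 150 mm in front of the axis; pressed straight down); moves with the key
- key_right_top (a point): centre of the top face of the right one of the console's three round black keys as the robot sees them (22 mm diameter, 42 mm apart in a row along the base's own y, left is own +y, 150 mm in front of the axis; pressed straight down); moves with the key
- key_left (a joint): travel of the left key, m: 0 up, 0.006 fully down; springs back when released; counts as pressed beyond 0.004; about 4 N for full travel
- key_middle (a joint): travel of the middle key, m: 0 up, 0.006 fully down; springs back when released; counts as pressed beyond 0.004; about 4 N for full travel
- key_right (a joint): travel of the right key, m: 0 up, 0.006 fully down; springs back when released; counts as pressed beyond 0.004; about 4 N for full travel
- turntable (a joint): turn of the table since the start, rad: 0 at the start, grows anticlockwise seen from above, no stop within reach; turns about the base's axis with light friction (about 0.06 N m) and stays where it is left. The child lock itself is not felt: the table could be turned at any time, but must not be before the keys are pressed
- handle: light wooden bar handle on top of the carousel's 20 mm steel post, turns with the table: 56 mm long along own x, 16 mm thick along own y, 46 mm high (226 to 272 mm above the worktop), rounded edges. Origin on the turning axis at worktop height
- handle_grip (a point): point in the middle of the bar handle, on the turning axis, 254 mm above the worktop; axes as the handle's (x along the bar, y across its 16 mm thickness, z up)
- squat_jar: jar to bring to the front: squat wide glass jar with lid, 68 mm diameter, 84 mm high; origin at the centre of its underside. Stands loose in one of the table's quarters (which one varies), about 64 mm from the axis. The light wooden table: 200 mm across, floor 88 mm above the worktop, 12 mm high rim and cross of dividers, one divider along the handle bar
- shaker_1: narrow spice shaker, 47 mm diameter, 98 mm high, standing loose in another quarter of the table; origin at the centre of its underside
- shaker_2: narrow spice shaker, 47 mm diameter, 98 mm high, standing loose in another quarter of the table; origin at the centre of its underside
- shaker_3: narrow spice shaker, 47 mm diameter, 98 mm high, standing loose in another quarter of the table; origin at the centre of its underside
- lemon: loose lemon, 71x53x51 mm, right of the carousel; leave alone
- beakers: loose stack of nested white beakers, 71 mm diameter, 125 mm high, right of the carousel; leave alone
- lidded_jar: loose empty glass jar with grey lid, 71 mm diameter, 102 mm high, right of the carousel; leave alone

How it is judged:
By the outcome, as a careful person would: the job done as asked, in the order asked, and still so for the second after the job is handed in, while the arm keeps its last pose, push and grip.
It also fails if it takes over 61 s, if anything falls off the work surface, if the arm or the gripper's body presses on something with over 40 N, if the wrist force passes 120 N, or if a joint passes its speed limit or range.

### The arm

A 6-joint arm with a two-finger parallel gripper is mounted at the origin on a cart in front of the work surface, level with it; the furniture and walls round the work are solid. World frame = base frame: x ahead of the robot, y to its left, z up, the work surface at z = 0. Lengths are in m, angles in rad, forces in N, time in s.
With the tool pointing down it reaches from about 0.25 to 0.775 m from the base axis. Payload 4 kg.
Tool frame: the origin (TCP) lies midway between the tips of the shut fingers; the grasp point (between the pads) lies 19 mm behind it; z points along the fingers, y is the direction in which the jaws open and shut (so a half turn about z gives the same grasp; the last joint's range is limited). The gripper opens to 94 mm and grips with 3 to 60 N. Pads are 16 mm wide; open, the fingers measure 119 mm over their backs; the gripper's body (75 mm by 177 mm) begins 78 mm behind the grasp point.
Start: joints at [1.026, 0.087, 1.371, -0, 1.684, -0.103], TCP at [0.235, 0.497, 0.206] pointing down, gripper open.
Joint ranges: [-3.1, 3.1], [-0.76, 2.03], [0.27, 2.55], [-1.08, 4.22], [0.17, 2.65], [-2.57, 2.57]. Speed limits (rad/s): [2.79, 2.79, 3.14, 3.14, 3.14, 3.14].

### API

Orientations are given as [roll, pitch, yaw] about the fixed x, y, z axes, in that order (R = Rz(yaw) Ry(pitch) Rx(roll)).
In Python, from bench import get_obs, snapshot, ticket gives the robot as it stands.
- The arm moves only by the shell command python3 -m creep 'ROWS' [OPENING]. ROWS is JSON, a list that holds one entry, the list of rows, each a list of 4 numbers: the shift along the tool's x, y, z in mm, then the turn about the tool's z in degrees. A call has 1 to 8 rows; each row shifts and turns the commanded pose from where the row before left it, along the tool's axes as they then stand; what a row does not reach is not made up. A row lasts 1/8 s, in which the tool goes at most 62.5 mm and 10.7 degrees, less where a joint would pass 70% of its speed; a pose out of reach is approached as far as the arm can. A call with a gripper value outside its range is refused whole. OPENING is the opening, from 0 (shut) to 1 (fully open), set as the call begins (- or left out, the last holds). The fingers move at their own pace and stop on an object; the grip force is fixed at half the most. Time passes only in rows, so rows that do not move let the fingers close. It gives the time, the measured TCP pose, the force and the opening at its end, in the units of the state.
- get_obs(): the state, without advancing time (a new reading comes with each control period).
- snapshot(name): name is "scene" or "top" or "wrist"; returns a dict with "color" (400x640x3 uint8, red, green, blue), "depth" (400x640 float32, m along the optical axis (not along the pixel's ray), 0 where there is no reading), "fx", "fy", "cx", "cy" (pixels), "extrinsics" (4x4, takes a point from world to camera coordinates). Camera axes: x right, y down, z forward; pixel columns grow to the right and rows downward; lengths in m; the calibration is good to about 2 mm. The wrist camera is an equidistant fisheye: a pixel r from the principal point sees the ray r / f radians off the axis. A picture is of the moment at which its call begins.
- ticket.close_job(): hands the job in, once; it reports no verdict.
The state is a dict: "time": time; "joint_positions": joint angles; "qvel": joint speeds; "joint_torque": joint torques, N m; "tool_pos": TCP position; "ee_rot": TCP orientation; "wrist_force": force on the tool from outside, world axes, zero at the start; "wrist_torque": the same for the moment, N m; "width": finger opening in m.
Only numpy, scipy, OpenCV 4.12 (cv2) and the standard library are available. Lean on these libraries where they do the work, as an engineer would, in place of code of your own. Each camera call takes 0.05 s, during which the arm holds its last target. There are 200 camera calls.

## Working session

There is one attempt and no reset: what is moved stays moved. The work goes in short steps, Python scripts to look and compute and a shell command to move; the robot and the scene stay as the last step left them, time stands still between calls to the robot, and variables do not carry over. Pictures are saved under pics/ and viewed, on a budget of 10 in all, crops included, one or two more only if the job needs it, and the job is handed in when it is done.

```bash
mkdir -p pics; cat > h.py <<'E'
import numpy as np, cv2
from bench import get_obs, snapshot, ticket
def cloud(s):
    d=s["depth"]; v,u=np.mgrid[:d.shape[0],:d.shape[1]]
    P=np.stack([(u-s["cx"])/s["fx"]*d,(v-s["cy"])/s["fy"]*d,d],-1)
    E=s["extrinsics"]; return (P-E[:3,3])@E[:3,:3]
def ray(s,u,v,z):
    E=s["extrinsics"];R=E[:3,:3];c=-R.T@E[:3,3]
    r=R.T@np.array([(u-s["cx"])/s["fx"],(v-s["cy"])/s["fy"],1]); return c+r*(z-c[2])/r[2]
E
python3 - <<'E'
from h import *
import pickle
o=get_obs();print({k:np.round(v,3) for k,v in o.items()})
for n in("scene","top"):
    s=snapshot(n);pickle.dump(s,open(n+".pkl","wb"))
    cv2.imwrite(f"pics/{n}1.png",s["color"][...,::-1]);print(n,s["fx"],s["cx"],s["cy"],np.round(s["extrinsics"],3).tolist())
E
```

```text
{'time': np.float64(0.0), 'joint_positions': array([ 1.026,  0.088,  1.372, -0.   ,  1.684, -0.103]), 'qvel': array([ 0.001,  0.001,  0.001,  0.   ,  0.   , -0.   ]), 'joint_torque': array([-0.0000e+00, -3.4020e+01, -3.0242e+01,  7.2000e-02,  3.3000e-02,
       -0.0000e+00]), 'tool_pos': array([0.235, 0.497, 0.204]), 'ee_rot': array([-3.139, -0.   ,  2.7  ]), 'wrist_force': array([ 0.205, -0.43 , -0.001]), 'wrist_torque': array([-0.017,  0.014,  0.056]), 'width': np.float64(0.094)}
scene 367.97457852903216 320.79790280696267 203.54336509875156 [[0.714, -0.7, -0.002, -0.434], [-0.418, -0.424, -0.804, 0.332], [0.562, 0.574, -0.595, 0.872], [0.0, 0.0, 0.0, 1.0]]
top 436.07675597012314 318.88428101455327 202.56415602959297 [[0.005, -1.0, 0.016, -0.074], [-0.984, -0.008, -0.18, 0.598], [0.18, -0.015, -0.984, 1.129], [0.0, 0.0, 0.0, 1.0]]
```

View pics/top1.png

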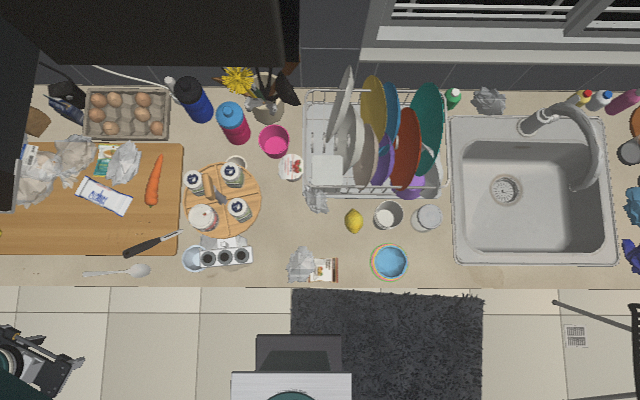

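View pics/scene1.png

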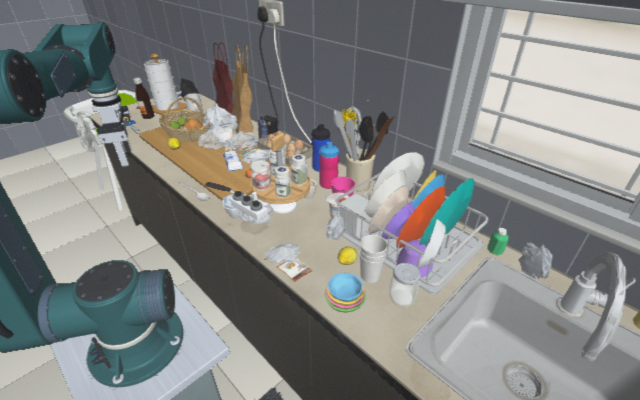

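The top view shows the carousel at about (222,200). The keys are at about (208,258), (225,257) and (241,255), and the squat jar looks to be at (202,217). The lemon, beakers and lidded jar are well to the right. I'll zoom in and measure.

```bash
python3 - <<'E'
from h import *
import pickle
s=pickle.load(open("top.pkl","rb"));P=cloud(s)
c=s["color"][140:280,160:300,::-1]
cv2.imwrite("pics/top2.png",cv2.resize(c,None,fx=4,fy=4,interpolation=cv2.INTER_CUBIC))
g=cv2.cvtColor(s["color"],cv2.COLOR_RGB2GRAY)
m=np.zeros_like(g);m[240:275,195:255]=(g[240:275,195:255]<75)
n,l,st,ce=cv2.connectedComponentsWithStats(m)
for i in range(1,n):
    if st[i,4]>25: print("key",st[i],ce[i].round(1),ray(s,*ce[i],.101).round(4),np.median(P[l==i],0).round(4))
sc=pickle.load(open("scene.pkl","rb"))
for n_,q in(("top",s),("scene",sc)):
    P=cloud(q);near=(abs(P[...,0]-.5)<.2)&(abs(P[...,1]-.2)<.25)
    h=near&(P[...,2]>.228)&(P[...,2]<.29)
    if h.sum(): 
        p=P[h];print(n_,"handle",h.sum(),p.mean(0).round(4),p.min(0).round(3),p.max(0).round(3)); 
        w,V=np.linalg.eigh(np.cov(p[:,:2].T));print(w,V[:,1])
E
```

```text
key [237 251   8   9  56] [240.7 255. ] [0.4526 0.1291 0.101 ] [0.4515 0.1258 0.1187]
key [220 253   9   8  57] [224.1 256.5] [0.4486 0.171  0.101 ] [0.4487 0.1672 0.1181]
key [203 255   9   8  58] [207.4 258.3] [0.4437 0.2131 0.101 ] [0.4435 0.2089 0.1185]
top handle 266 [0.5943 0.1818 0.2635] [0.568 0.172 0.228] [0.624 0.197 0.276]
[2.48882233e-05 2.69274945e-04] [-0.97677267 -0.21427822]
scene handle 199 [0.5902 0.1769 0.2541] [0.565 0.168 0.229] [0.623 0.192 0.275]
[1.42233166e-05 2.81044981e-04] [-0.99024428 -0.13934227]
```

View pics/top2.png

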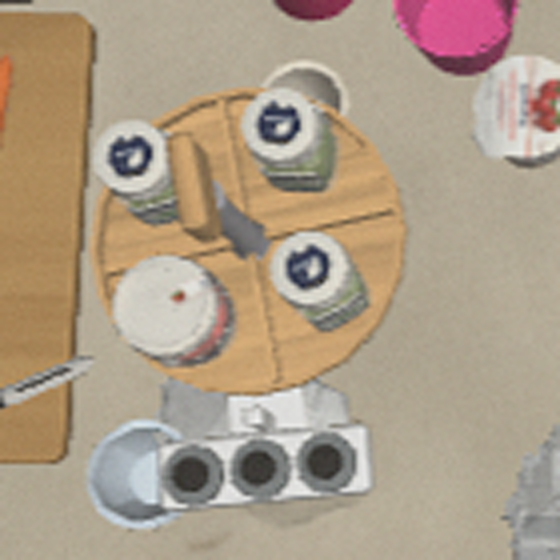

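The crop shows the squat jar in the front-left quarter, with its lid at about (165,305). The bar runs front to back, and the keys and pointer post are clear. Next I'll refine the axis, angles and key height.

```bash
python3 - <<'E'
from h import *
import pickle
from scipy.optimize import least_squares
s=pickle.load(open("top.pkl","rb"));sc=pickle.load(open("scene.pkl","rb"))
for n,q in(("top",s),("scene",sc)):
    P=cloud(q);x,y,z=P[...,0],P[...,1],P[...,2]
    near=np.hypot(x-.597,y-.183)<.15
    hsv=cv2.cvtColor(q["color"],cv2.COLOR_RGB2HSV)
    wood=near&(hsv[...,1]>75)&(hsv[...,0]>8)&(hsv[...,0]<24)&(z>.08)&(z<.115)
    p=P[wood]; a=np.arctan2(p[:,1]-.183,p[:,0]-.597);r=np.hypot(p[:,1]-.183,p[:,0]-.597)
    b=np.digitize(a,np.linspace(-3.15,3.15,60)); e=np.array([p[(b==i)][np.argmax(r[b==i])] for i in set(b) if r[b==i].max()>.085])
    f=least_squares(lambda v:np.hypot(e[:,0]-v[0],e[:,1]-v[1])-v[2],[.597,.183,.1],loss="soft_l1",f_scale=.002)
    print(n,"disc",len(e),f.x.round(4))
    t=near&(z>.265)&(z<.285);pt=P[t]
    if len(pt)>20:
        (c,wh,an)=cv2.minAreaRect(pt[:,:2].astype(np.float32)*1000);w,V=np.linalg.eigh(np.cov(pt[:,:2].T));print(" bartop",len(pt),pt.mean(0).round(4),np.median(pt[:,2]),c,wh,an,np.arctan2(*(-V[::-1,1]*np.sign(V[0,1])*-1)))
    j=near&(z>.165)&(z<.18)&(x<.6)&(y>.185);pj=P[j]
    print(" jarlid",len(pj),pj.mean(0).round(4),np.median(pj,0).round(4),pj.min(0).round(3),pj.max(0).round(3))
    k=(abs(x-.449)<.02)&(abs(y-.17)<.07)&(z>.08)
    print(" console z pct",np.percentile(z[k],[5,25,50,75,95]).round(4))
P=cloud(s);print((P[250:265,218:231,2]*1000).astype(int))
E
```

```text
top disc 50 [0.5968 0.1846 0.101 ]
 bartop 179 [0.5961 0.184  0.2715] 0.2717334215988421 (596.2283325195312, 184.67726135253906) (54.940895080566406, 16.127161026000977) 11.966900825500488 0.2274871008290508
 jarlid 534 [0.5414 0.2175 0.1731] [0.5413 0.2172 0.1732] [0.512 0.188 0.166] [0.571 0.249 0.179]
 console z pct [0.0927 0.0975 0.1079 0.1115 0.12  ]
scene disc 35 [0.5935 0.1811 0.1   ]
 bartop 57 [0.5925 0.1791 0.2704] 0.27112874243970564 (594.06787109375, 180.64901733398438) (52.36568069458008, 14.822651863098145) 11.100868225097656 0.1573968990013396
 jarlid 186 [0.5382 0.2126 0.172 ] [0.5376 0.2122 0.1726] [0.508 0.186 0.165] [0.587 0.248 0.177]
 console z pct [0.085  0.0962 0.107  0.1107 0.1186]
[[  97   97   96  104  107  110  106  110  108  108   97   95   97]
 [  95   95  109  110  111  107  108  115  110  105  109  106   96]
 [  96  108  112  107  109  110  110  109  107  109  109  108  106]
 [ 106  107  110  114  118  123  121  118  117  106  113  107 1218]
 [ 106  106  119  118  117  119  117  117  116  115  106  109  108]
 [ 107  106  119  117  116  119  124  117  115  119  108  108  109]
 [ 106  108  118  118  120  117  120  119  118  120  111  108  109]
 [ 106  117  118  117  117  120  119  116  117  115  110  108  108]
 [ 106  110  119  118  120  117  120  118  122  115  106  109  108]
 [ 106  107  120  118  118  117  119  122  117  110  108  109  110]
 [ 107  108  107  118  120  117  120  116  112  109  108  106  106]
 [ 108  107  108  110  107  108  104  108  108  110  109 1218  104]
 [  96  107  110  109  110  108  111  110  111  106  110  108   96]
 [  95   98  106  105  105  107  109  106  108  110  104   96   96]
 [  93   92   94   94   94  109  106  106  102   97   94   96   95]]
```

```bash
cat >> h.py <<'E'
from scipy.spatial.transform import Rotation as Ro
def go(x,y,z,yaw):
    o=get_obs();R=Ro.from_euler("xyz",o["ee_rot"]).as_matrix();d=R.T@(np.array([x,y,z])-o["tool_pos"])
    dy=(yaw-o["ee_rot"][2]+np.pi)%(2*np.pi)-np.pi
    print("t",o["time"],"pos",o["tool_pos"].round(4),o["ee_rot"].round(3),"F",o["wrist_force"].round(1),"w",round(float(o["width"]),4),"| shift mm",(d*1000).round(1),"turn deg",round(-np.degrees(dy),1))
E
python3 -c "
from h import *
go(.442,.209,.204,3.2466)"
```

```text
t 0.1 pos [0.2349 0.4968 0.2044] [-3.14 -0.    2.7 ] F [ 0.2  0.8 -0.2] w 0.0944 | shift mm [-310.2 -171.6    0.7] turn deg -31.3
```

```bash
python3 -m creep '[[[-39,-21.5,0,0],[-39,-21.5,0,0],[-39,-21.5,0,0],[-39,-21.5,0,0],[-39,-21.5,0,0],[-39,-21.5,0,0],[-39,-21.5,0,0],[-37,-21,0,0]]]' 0
python3 -m creep '[[[0,0,0,-10.4],[0,0,0,-10.4],[0,0,0,-10.5],[0,0,0,0],[0,0,0,0]]]'
python3 - <<'E'
from h import *
go(.442,.209,.13,3.2466)
s=snapshot("top");cv2.imwrite("pics/top3.png",cv2.resize(s["color"][140:290,150:310,::-1],None,fx=4,fy=4))
E
```

```text
time: 1.1
tool_pos: [0.4425, 0.2082, 0.205]
ee_rot: [-3.141, -0.001, 2.7]
wrist_force: [0.2, 1.0, 0.8]
width: 0.0174
time: 1.72
tool_pos: [0.4419, 0.2096, 0.2052]
ee_rot: [-3.142, -0.001, -3.04]
wrist_force: [0.3, -0.4, -0.2]
width: 0.0003
t 1.725 pos [0.4419 0.2096 0.2052] [-3.142e+00 -1.000e-03 -3.040e+00] F [ 0.3 -0.4 -0.2] w 0.0003 | shift mm [-0.1 -0.6 75.2] turn deg -0.2
```

View pics/top3.png

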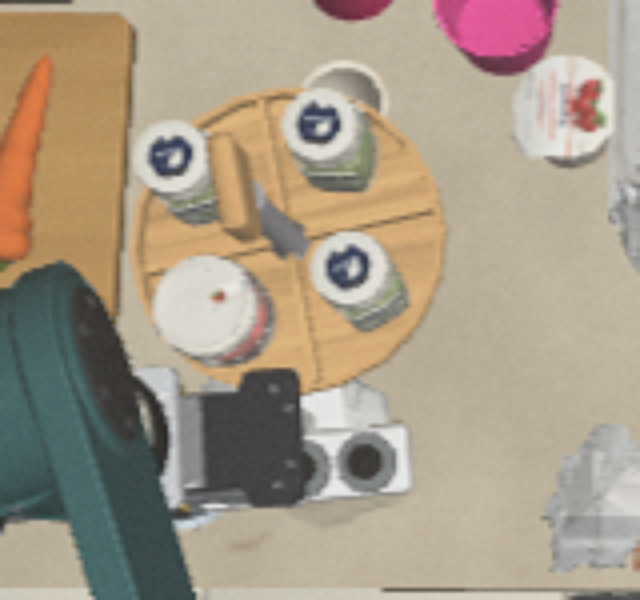

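The gripper is above the left key, and its long side runs along the console. The middle and right keys are visible at (310,465) and (367,460). I'll descend gently.

```bash
python3 -m creep '[[[0,0,25,0],[0,0,25,0],[0,0,25,0],[0,0,5,0],[0,0,0,0]]]'
python3 -m creep '[[[0,0,2,0],[0,0,2,0],[0,0,2,0],[0,0,2,0],[0,0,0,0]]]'
```

```text
time: 2.4
tool_pos: [0.4422, 0.2097, 0.1258]
ee_rot: [3.141, 0.0, -3.038]
wrist_force: [-0.1, 0.1, 0.5]
width: 0.0006
time: 3.02
tool_pos: [0.4422, 0.2097, 0.1176]
ee_rot: [3.141, 0.0, -3.037]
wrist_force: [0.3, 0.1, 1.0]
width: 0.0002
```

```bash
python3 -m creep '[[[0,0,1.5,0],[0,0,1.5,0],[0,0,0,0]]]'; python3 -m creep '[[[0,0,1.5,0],[0,0,1.5,0],[0,0,0,0]]]'
```

```text
time: 3.4
tool_pos: [0.4422, 0.2097, 0.1147]
ee_rot: [3.141, 0.0, -3.037]
wrist_force: [-0.3, 0.3, 2.7]
width: 0.0008
time: 3.78
tool_pos: [0.4422, 0.2097, 0.1122]
ee_rot: [3.141, 0.001, -3.037]
wrist_force: [-1.5, -0.7, 5.8]
width: 0.0005
```

```bash
python3 -m creep '[[[0,0,1.5,0],[0,0,0,0],[0,0,0,0]]]'
```

```text
time: 4.15
tool_pos: [0.4423, 0.2097, 0.1121]
ee_rot: [3.141, 0.001, -3.037]
wrist_force: [-3.8, -1.6, 12.0]
width: 0.0003
```

The left key hit its hard stop at z=0.112. Next I'll raise and move 84 mm right along the tool's -y.

```bash
python3 -m creep '[[[0,0,-15,0],[0,0,-20,0],[0,-28,0,0],[0,-28,0,0],[0,-28,0,0],[0,0,0,0],[0,0,0,0]]]'; python3 -c "
from h import *
go(.451,.1258,.119,3.2466)"
```

```text
time: 5.03
tool_pos: [0.4507, 0.1266, 0.1448]
ee_rot: [3.141, -0.0, -3.037]
wrist_force: [-1.3, -0.4, -0.4]
width: 0.0002
t 5.025 pos [0.4507 0.1266 0.1448] [ 3.141 -0.    -3.037] F [-1.3 -0.4 -0.4] w 0.0002 | shift mm [-0.3 -0.8 25.8] turn deg -0.0
```

```bash
python3 -m creep '[[[0,0,15,0],[0,0,9,0],[0,0,3,0],[0,0,2,0],[0,0,2,0],[0,0,1.5,0],[0,0,1.5,0],[0,0,0,0]]]';  python3 -m creep '[[[0,0,0.5,0],[0,0,0,0],[0,0,0,0]]]'
```

```text
time: 6.02
tool_pos: [0.4509, 0.1263, 0.1122]
ee_rot: [3.141, 0.001, -3.037]
wrist_force: [-4.2, 1.2, 7.4]
width: 0.0
time: 6.4
tool_pos: [0.4509, 0.1263, 0.1121]
ee_rot: [3.141, 0.001, -3.037]
wrist_force: [-4.2, 0.5, 9.4]
width: 0.0005
```

The right key also bottomed at 0.112, so the middle one is next: 42 mm along tool +y.

```bash
python3 -m creep '[[[0,0,-15,0],[0,0,-19,0],[0,21,0,0],[0,21,0,0],[0,0,0,0],[0,0,0,0]]]'; python3 -m creep '[[[0,0,15,0],[0,0,9,0],[0,0,3,0],[0,0,2,0],[0,0,2,0],[0,0,1.5,0],[0,0,1.5,0],[0,0,0,0]]]';  python3 -m creep '[[[0,0,0.5,0],[0,0,0,0],[0,0,0,0]]]'
```

```text
time: 7.15
tool_pos: [0.4467, 0.1672, 0.1445]
ee_rot: [-3.141, 0.0, -3.037]
wrist_force: [-0.2, 0.4, -0.1]
width: -0.0
time: 8.15
tool_pos: [0.4465, 0.1677, 0.1121]
ee_rot: [-3.141, 0.001, -3.037]
wrist_force: [-4.2, -2.4, 8.3]
width: 0.0008
time: 8.52
tool_pos: [0.4466, 0.1677, 0.1121]
ee_rot: [-3.141, 0.001, -3.037]
wrist_force: [-5.4, -2.6, 10.1]
width: 0.0004
```

All three keys are pressed in order. I'll raise clear, open and re-measure.

```bash
python3 -m creep '[[[0,0,-10,0],[0,0,-30,0],[0,0,-36,0],[0,0,-36,0],[0,0,-36,0],[0,0,-36,0],[0,0,-36,0],[0,0,0,0]]]' 1; cat > meas.py <<'E'
from h import *
out={}
for n in("top","scene"):
    q=snapshot(n);P=cloud(q);x,y,z=P[...,0],P[...,1],P[...,2]
    near=np.hypot(x-.595,y-.183)<.11
    t=near&(z>.262)&(z<.285)&(np.hypot(x-.595,y-.183)<.04);pt=P[t]
    if len(pt)>20: print(n,"bar",len(pt),pt.mean(0).round(4),cv2.minAreaRect(pt[:,:2].astype(np.float32)*1000))
    for nm,lo,hi in(("z.172",.165,.179),("z.186",.181,.2)):
        m=(near&(z>lo)&(z<hi)).astype(np.uint8);k,l,st,ce=cv2.connectedComponentsWithStats(m)
        for i in range(1,k):
            if st[i,4]>60: print(n,nm,st[i,4],ce[i].round(0),P[l==i].mean(0).round(4))
E
python3 meas.py; python3 -c "
from h import *
go(.595,.183,.30,3.2466)"
```

```text
time: 9.52
tool_pos: [0.4479, 0.1684, 0.3332]
ee_rot: [3.14, 0.007, -3.037]
wrist_force: [-0.0, 0.4, -0.3]
width: 0.0769
top bar 186 [0.5958 0.1836 0.2715] ((596.4856567382812, 184.85284423828125), (55.28645706176758, 16.75950813293457), 13.391983985900879)
top z.172 440 [201. 215.] [0.5449 0.2154 0.1732]
top z.186 270 [229. 171.] [0.6511 0.1508 0.1867]
top z.186 273 [192. 179.] [0.63   0.2396 0.1867]
top z.186 279 [236. 207.] [0.5626 0.1299 0.187 ]
scene bar 69 [0.5909 0.1787 0.2691] ((594.8385620117188, 179.49691772460938), (55.89097213745117, 16.605499267578125), 8.256382942199707)
scene z.172 187 [259. 166.] [0.5373 0.2123 0.1719]
scene z.186 87 [298. 158.] [0.6481 0.1478 0.1858]
scene z.186 104 [281. 170.] [0.5597 0.1262 0.1858]
t 9.625 pos [0.4466 0.168  0.3292] [ 3.141 -0.    -3.037] F [-0.  -0.3 -0.7] w 0.0851 | shift mm [-149.1   -0.6   29.2] turn deg -0.0
```

The table hasn't moved. The bar yaw is about 0.21 and the axis is at about (0.5955, 0.183). I'll move over the handle and grip it.

```bash
python3 -m creep '[[[-38,0,0,0],[-38,0,0,0],[-37,0,0,0],[-36,0,0,0],[0,0,0,-6],[0,0,0,0],[0,0,0,0]]]'; python3 -c "
from h import *
go(.5955,.183,.236,3.352)
s=snapshot('wrist');cv2.imwrite('pics/w1.png',s['color'][...,::-1])"
```

```text
time: 10.5
tool_pos: [0.5942, 0.1834, 0.3291]
ee_rot: [3.141, -0.001, -2.934]
wrist_force: [0.1, 0.5, 0.7]
width: 0.094
t 10.5 pos [0.5942 0.1834 0.3291] [ 3.141e+00 -1.000e-03 -2.934e+00] F [0.1 0.5 0.7] w 0.094 | shift mm [-1.3 -0.7 93.1] turn deg -0.1
```

View pics/w1.png

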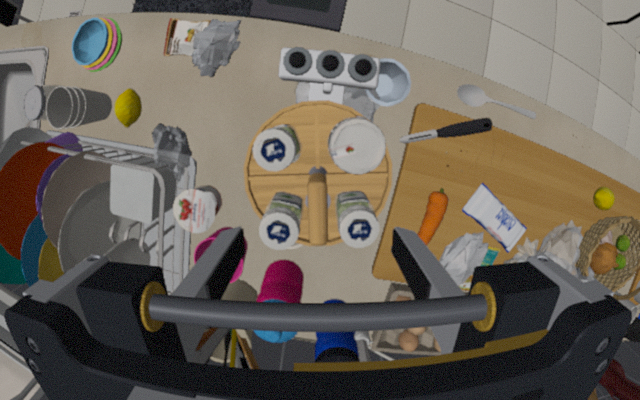

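The wrist view shows the bar (columns 308–326, rows 170–245) upright in the image and centred between the fingers. Yaw and lateral alignment are good, so I'll descend and close.

```bash
python3 -m creep '[[[-1.3,-0.5,25,0],[0,0,30,0],[0,0,25,0],[0,0,13,0],[0,0,0,0]]]'; python3 -m creep '[[[0,0,0,0],[0,0,0,0],[0,0,0,0],[0,0,0,0],[0,0,0,0],[0,0,0,0]]]' 0.1;python3 -m creep '[[[0,0,0,0],[0,0,0,0],[0,0,0,0]]]' 0; python3 -c "
from h import *
o=get_obs();print(o['wrist_torque'],o['joint_positions'])
s=snapshot('wrist');cv2.imwrite('pics/w2.png',s['color'][...,::-1])"
```

```text
time: 11.18
tool_pos: [0.5954, 0.1831, 0.2363]
ee_rot: [3.142, -0.001, -2.933]
wrist_force: [0.1, -0.4, 0.4]
width: 0.094
time: 11.92
tool_pos: [0.596, 0.1832, 0.237]
ee_rot: [3.142, -0.0, -2.932]
wrist_force: [0.1, -0.3, -0.3]
width: 0.0374
time: 12.3
tool_pos: [0.596, 0.1836, 0.237]
ee_rot: [3.141, 0.0, -2.932]
wrist_force: [0.2, 1.5, 0.1]
width: 0.0162
[0.29220046 0.0437189  0.0457354 ] [ 2.07561827e-01  2.50067241e-01  1.12199819e+00  7.98204200e-04
  1.76936424e+00 -1.57273442e+00]
```

View pics/w2.png

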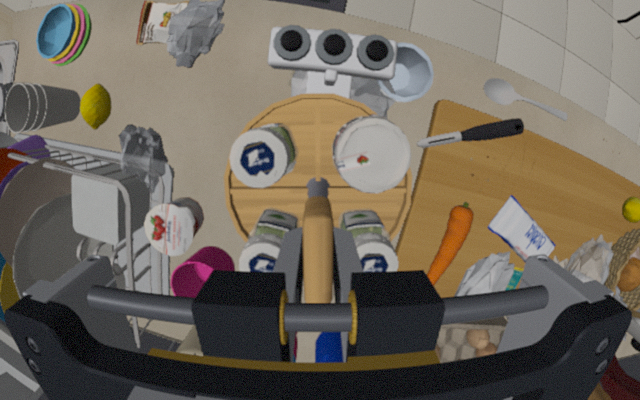

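The bar is gripped at a width of 16.2 mm. I'll turn about 32° gently with ramps, then measure.

```bash
python3 -m creep '[[[0,0,0,-2],[0,0,0,-4],[0,0,0,-5],[0,0,0,-5],[0,0,0,-5],[0,0,0,-5],[0,0,0,-4],[0,0,0,-2]]]';python3 -m creep '[[[0,0,0,0],[0,0,0,0]]]'; python3 meas.py; python3 -c "
from h import *
s=snapshot('wrist');cv2.imwrite('pics/w3.png',s['color'][...,::-1])
print(s['fx'],s['cx'],s['cy'],s['extrinsics'].round(4).tolist())"
```

```text
time: 13.35
tool_pos: [0.5961, 0.1834, 0.237]
ee_rot: [3.141, 0.0, -2.372]
wrist_force: [1.1, 1.0, -0.1]
width: 0.0161
time: 13.6
tool_pos: [0.5961, 0.1834, 0.2369]
ee_rot: [3.141, 0.0, -2.374]
wrist_force: [0.8, 2.0, -0.7]
width: 0.016
top bar 58 [0.5844 0.1699 0.2707] ((587.2429809570312, 170.1189422607422), (25.147628784179688, 12.775492668151855), 17.449617385864258)
top z.172 236 [220. 219.] [0.5352 0.17   0.1727]
top z.186 273 [241. 193.] [0.5954 0.1199 0.1868]
scene bar 113 [0.5905 0.1773 0.2726] ((593.7645263671875, 182.1124267578125), (44.08330154418945, 40.46464157104492), 87.69013977050781)
scene z.172 191 [263. 171.] [0.5283 0.1803 0.172 ]
scene z.186 83 [267. 153.] [0.5934 0.2442 0.1862]
scene z.186 88 [294. 153.] [0.6571 0.1791 0.1856]
scene z.186 98 [291. 167.] [0.5925 0.1158 0.1859]
309.70691628693146 317.7192246500006 198.86883126080846 [[-0.6958, 0.7183, -0.0001, 0.2833], [0.6935, 0.6718, 0.2601, -0.5725], [0.1869, 0.1809, -0.9656, 0.2776], [0.0, 0.0, 0.0, 1.0]]
```

View pics/w3.png

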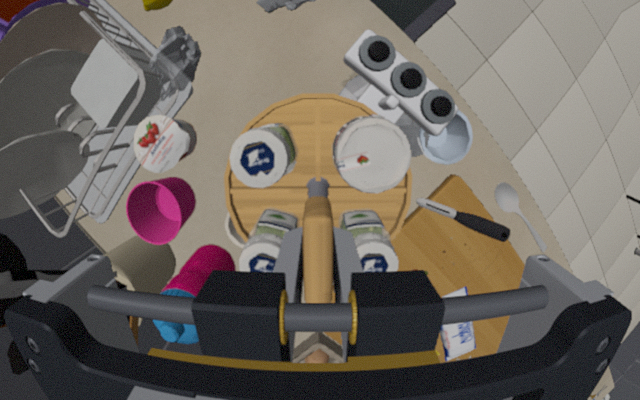

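The carousel has turned 32° with all jars still standing. The jar lid is at (372,154), the keys at (376,51), (407,78) and (438,106), and the pointer post at (388,101). I'll work out the remaining angle from this view.

```bash
cat > wr.py <<'E'
from h import *
import sys
s=snapshot("wrist");E=s["extrinsics"];R=E[:3,:3];c=-R.T@E[:3,3]
def wray(u,v,z):
    a=np.array([u-s["cx"],v-s["cy"]]);r=np.linalg.norm(a);th=r/s["fx"]
    d=R.T@np.array([*(a/r*np.sin(th)),np.cos(th)]);return (c+d*(z-c[2])/d[2])[:2]
img=s["color"];g=cv2.cvtColor(img,cv2.COLOR_RGB2GRAY);hsv=cv2.cvtColor(img,cv2.COLOR_RGB2HSV)
m=np.zeros_like(g);m[30:150,340:470]=g[30:150,340:470]<60
n,l,st,ce=cv2.connectedComponentsWithStats(m);K=[]
for i in range(1,n):
    if 200<st[i,4]<1500 : K.append(wray(*ce[i],.118));print("key",st[i],K[-1].round(4))
w=((hsv[...,1]<45)&(hsv[...,2]>130)).astype(np.uint8)*255
w[:110]=0;w[200:]=0;w[:,:325]=0;w[:,425:]=0
w=cv2.morphologyEx(w,cv2.MORPH_OPEN,np.ones((5,5)))
n,l,st,ce=cv2.connectedComponentsWithStats(w);i=l[165,385] or 1+np.argmax(st[1:,4])
cn=cv2.findContours((l==i).astype(np.uint8),cv2.RETR_EXTERNAL,cv2.CHAIN_APPROX_NONE)[0][0][:,0]
p=np.array([wray(u,v,.172) for u,v in cv2.convexHull(cn)[:,0]]).astype(np.float32)
(j,r)=cv2.minEnclosingCircle(p);j2=np.array(cv2.fitEllipse(p)[0])
A=np.array(get_obs()["tool_pos"][:2]);print("jar",j,r,j2,"axis(tcp)",A)
K=np.array(K);K=K[np.argsort(K[:,1])];d=K[-1]-K[0];by=np.arctan2(-d[0],d[1])
m_=K.mean(0)-A
print("spacing",np.linalg.norm(d)/2,"yaw from row",by,"yaw from axis-to-middle",np.arctan2(-m_[1],-m_[0]),"dist",np.linalg.norm(m_))
for q in(np.array(j),j2): q=q-A;print("jar dir",np.arctan2(-q[1],-q[0]),"r",np.linalg.norm(q))
pt=wray(388,101,.118)-A;print("post dir (first view px)",np.arctan2(-pt[1],-pt[0]),np.linalg.norm(pt))
E
python3 wr.py
```

```text
key [368  41  22  21 360] [0.4536 0.1263]
key [400  68  22  21 352] [0.4493 0.1675]
key [431  97  21  20 336] [0.4452 0.2085]
jar (0.5284925699234009, 0.19574278593063354) 0.04436790198087692 [0.52598882 0.19302273] axis(tcp) [0.59608244 0.18340365]
spacing 0.04130770257190216 yaw from row 0.10191597402874228 yaw from axis-to-middle 0.10835887452946152 dist 0.14757629555575055
jar dir -0.1805704623989153 r 0.06870695301505339
jar dir -0.1363799771729953 r 0.07075057043849942
post dir (first view px) 0.1385329971260735 0.11472773061593794
```

The base yaw is 0.102–0.108. The lid mask in this view is contaminated: its radius came out at 44 mm instead of 34, so I'm discarding that. The depth views leave about 5.5°.

```bash
python3 -m creep '[[[0,0,0,-1.5],[0,0,0,-2.5],[0,0,0,-1.5],[0,0,0,0],[0,0,0,0],[0,0,0,0]]]'; python3 meas.py; python3 - <<'E'
from h import *
s=snapshot('wrist');im=s['color'];cv2.imwrite('pics/w4.png',cv2.resize(im[30:210,220:480,::-1],None,fx=3,fy=3))
q=snapshot("scene");cv2.imwrite('pics/s4.png',cv2.resize(q["color"][120:240,190:350,::-1],None,fx=4,fy=4))
E
```

```text
time: 14.55
tool_pos: [0.5961, 0.1834, 0.237]
ee_rot: [3.141, 0.0, -2.278]
wrist_force: [1.5, 4.3, -1.0]
width: 0.0157
top bar 67 [0.587  0.1697 0.2713] ((588.9700927734375, 169.0010528564453), (28.568513870239258, 15.632537841796875), 11.125387191772461)
top z.172 302 [221. 219.] [0.5347 0.167  0.1729]
top z.186 280 [241. 191.] [0.6015 0.1203 0.1868]
top z.186 65 [182. 192.] [0.5977 0.2619 0.1868]
scene bar 108 [0.5905 0.177  0.2726] ((595.7813720703125, 179.12356567382812), (50.147857666015625, 35.619049072265625), 20.546491622924805)
scene z.172 198 [264. 172.] [0.5285 0.1737 0.1719]
scene z.186 83 [292. 153.] [0.6571 0.1857 0.186 ]
scene z.186 86 [265. 154.] [0.5874 0.2444 0.1859]
scene z.186 98 [293. 167.] [0.5981 0.1167 0.186 ]
```

View pics/w4.png

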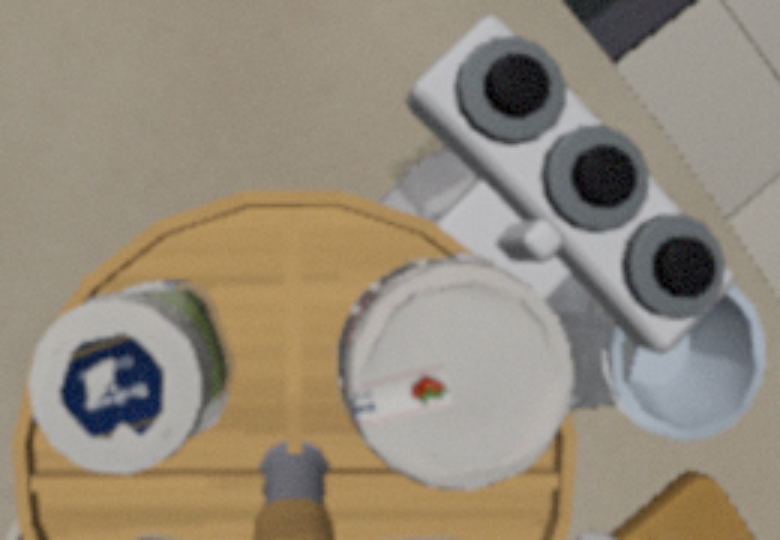

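View pics/s4.png

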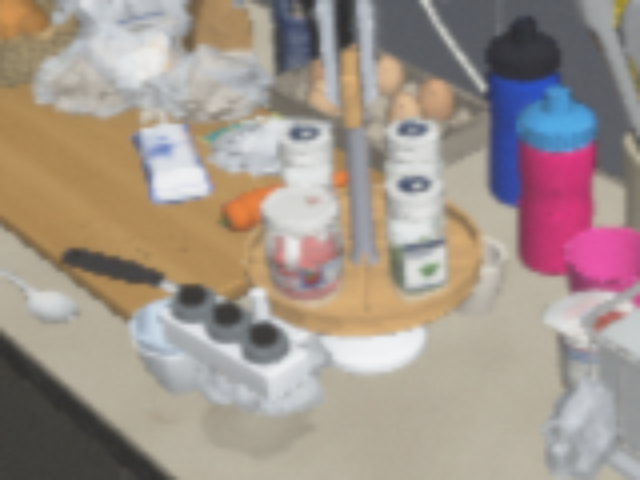

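In the wrist crop, the lid top's centre is at about (464,382) in crop pixels and the post top at (543,238). The scene view shows the squat jar behind the console with all jars upright. I'll check both by ray.

```bash
sed -i '/^pt=wray/d' wr.py; cat >> wr.py <<'E'
f=lambda u,v,z:wray(220+u/3,30+v/3,z)-A
for nm,a in(("lid",f(464,382,.172)),("lid edges",f(460,375,.168)),("post",f(543,238,.118)),("midkey",f(594,175,.118))):print(nm,np.arctan2(-a[1],-a[0]).round(4),np.linalg.norm(a).round(4))
# lid depth from the scene camera: circle fitted to lid-top points
q=snapshot("scene");P=cloud(q);m=(abs(P[...,2]-.172)<.006)&(np.hypot(P[...,0]-.53,P[...,1]-.176)<.05);p=P[m][:,:2].astype(np.float32)*1000
print("scene lid",len(p),cv2.minEnclosingCircle(p),p.mean(0))
E
python3 wr.py
```

```text
key [381  48  22  21 355] [0.4537 0.1263]
key [411  79  21  20 345] [0.4494 0.1675]
key [438 109  20  20 335] [0.4451 0.2083]
jar (0.5265488624572754, 0.17487269639968872) 0.03751204162836075 [0.52847672 0.1761297 ] axis(tcp) [0.59609131 0.18332645]
spacing 0.041235992960975756 yaw from row 0.10382098651391752 yaw from axis-to-middle 0.10827006472810519 dist 0.14754979021110234
jar dir 0.12096899967235983 r 0.07005439039101853
jar dir 0.1060386456728776 r 0.06799651704822803
lid 0.061 0.0632
lid edges 0.0814 0.0638
post 0.1053 0.1174
midkey 0.1235 0.1454
scene lid 188 ((529.5534057617188, 178.73788452148438), 34.590946197509766) [529.13617 174.26414]
```

The jar direction estimates average about 0.10 against a front direction of 0.105. Most are within 1°, and the hand-picked ones are up to 2.5° off. I'll let it settle, confirm it's still, and hand in.

```bash
python3 -m creep '[[[0,0,0,0],[0,0,0,0],[0,0,0,0],[0,0,0,0]]]'; python3 - <<'E'
from h import *
o=get_obs();print(np.abs(o["qvel"]).max(),o["joint_positions"].round(3),o["width"])
import pickle
a=pickle.load(open("scene.pkl","rb"));b=snapshot("scene")
d=np.abs(a["color"].astype(int)-b["color"]).max(-1)[225:320,325:425];print("changed px by lemon/beakers/jar:",(d>60).sum())
print(ticket.close_job())
E
```

```text
time: 15.35
tool_pos: [0.5961, 0.1833, 0.237]
ee_rot: [3.141, 0.0, -2.278]
wrist_force: [2.3, 4.9, -1.6]
width: 0.016
0.0014961723649965406 [ 0.207  0.25   1.122  0.     1.769 -2.227] 0.01595192371212235
changed px by lemon/beakers/jar: 0
the job is handed in; nothing more can be done
None
```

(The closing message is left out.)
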